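Run the ink shaker at full

ROBOT

A 7-joint arm with a two-finger parallel gripper is mounted at the origin on a cart in front of the work surface, level with it; the furniture and walls round the work are solid. World frame = base frame: x ahead of the robot, y to its left, z up, the work surface at z = 0. Lengths are in m, angles in rad, forces in N, time in s.
With the tool pointing down it reaches from about 0.4 to 0.9 m from the base axis. Payload 5.6 kg.
Tool frame: the origin (TCP) lies midway between the tips of the shut fingers; the grasp point (between the pads) lies 19 mm behind it; y points along the fingers, z is the direction in which the jaws open and shut, and the axes are right-handed (so a half turn about y gives the same grasp; the last joint's range is limited). The gripper opens to 92 mm and grips with 3 to 60 N. Pads are 20 mm wide; open, the fingers measure 128 mm over their backs; the gripper's body (75 mm by 189 mm) begins 69 mm behind the grasp point.
Start: joints at [1.112, 0.468, -0.012, 1.603, 0.006, 1.071, -0.056], TCP at [0.263, -0.595, 0.215] pointing down, gripper open.
Joint ranges: [-2.53, 2.53], [-0.31, 2.02], [-1.57, 1.55], [0.28, 2.44], [-1.29, 4.43], [0.15, 1.84], [-2.92, 2.92]. Speed limits (rad/s): [2.57, 2.57, 3.14, 3.14, 3.14, 3.14, 3.14].

INTERFACE

Orientations are given as a 3x3 rotation matrix whose columns are the frame's x, y, z axes.
In Python, from station import env, effector, solver, viewer, workorder, search_frame, tip_of gives the robot as it stands. Calls block until the motion is done:
- env.reach(position, orientation): joint-space move of the TCP to a pose.
- env.movel(position, frame=None, rate=0.15): straight line of the TCP; frame=None keeps the orientation; rate is the mean speed in m/s.
- env.goto_joints(angles): joint-space move.
- effector.release() and effector.grasp(squeeze=None): open the fingers fully, or close them until they stop; squeeze is the grip in N (None keeps the last).
- env.pause(seconds).
- solver.inverse_kinematics(position, orientation): joint angles nearest the present ones, or None.
- env.sense(): the state.
- viewer.read_camera(name): name is "scene" or "top" or "wrist"; returns (picture, depth): 400x640x3 uint8, red, green, blue; 400x640 float32, m along the optical axis (not along the pixel's ray), 0 where there is no reading.
- viewer.camera_info(name): a dict with "intrinsics" (3x3 intrinsics, pixels), "eye" and "rotation" of the camera in the world; the wrist camera has in their place "T_tool_cam" (4x4, takes a point from camera to tool coordinates, whose origin is the TCP and whose axes are the tool frame's). Camera axes: x right, y up, looking along -z (the intrinsics and any distortion apply to the point x, -y, -z); pixel columns grow to the right and rows downward; lengths in m; the calibration is good to about 2 mm. The wrist camera is an equidistant fisheye: a pixel r from the principal point sees the ray r / f radians off the axis. A picture is of the moment at which its call begins: read the wrist's pose just before it. camera_info takes no time and is no camera call.
A pose or a line that the arm cannot do raises env.PlanningError and nothing moves.
- workorder.finish_job(): hands the job in, once; it reports no verdict.
Trained networks look in the newest picture that a camera, given by its name, has taken for a name from the list of things; names that differ only in an ending like _2 or _b are one class to them, and where a whole thing is asked for, a point or a joint stands for the part that bears it (a point fixed in the world has none). Each returns a list of dicts, best first, with "score" (0 to 1); they miss things now and then, are a little off and sometimes report something else, mostly with a low value. They report only what shows in the picture. A call takes as long as a camera call. They do not tell look-alikes from the thing itself.
- search_frame(camera, name): "at" ([x, y, z] in m, in world coordinates, good to about 4 mm: the middle of the surface that is visible of it).
- tip_of(camera, name): "at" ([x, y, z] in m, in world coordinates, good to about 4 mm: a listed point, or the origin of a listed thing).
The state is a dict: "t": time; "joint_positions": joint angles; "joint_velocities": joint speeds; "tau": joint torques, N m; "ee_pos": TCP position; "tcp_rot": TCP orientation; "wrist_force": force on the tool from outside, world axes, zero at the start; "moment": the same for the moment, N m; "gripper_width": finger opening in m.
Only numpy, scipy, OpenCV 4.12 (cv2) and the standard library are available. Lean on these libraries where they do the work, as an engineer would, in place of code of your own. Each camera call takes 0.05 s, during which the arm holds its last target. There are 200 camera calls.

TASK

Stand the ink bottle (white with a purple cap) upright in the deep cup of the ink shaker, lowering it gently all the way to the bottom rather than dropping it, and let go of it. Only then press the shaker's red spring lever steadily down, past its first two notches to the third and lowest one, and hold it down there: it springs back when released, so finish while still holding it. Leave the other things on the desk where they are.

Things in the scene. Friction and masses are not known exactly. Their poses are not given: they have to be found in the camera images.
- bottle_center (a point): Ink bottle, loose, 82 mm tall, 40 g, standing upright: white round body 33 mm in diameter up to 60 mm from its foot (narrowing at the shoulder), above it the purple nozzle cap, about 16 mm in diameter, from 60 to 82 mm. This point is on its axis half-way up, 41 mm above its foot; z points up towards the cap. Its place is one of three that it shares at random with the glue stick and the hand stamp.
- cup_floor (a point): Centre of the inner floor of the shaker's white round cup, which stands on the left half of the shaker. The cup is 41 mm in inner diameter, 48 mm deep, wall 6 mm, rim outer diameter 56 mm, its rim 68 mm above the desk (floor 20 mm above the desk). Axes as the shaker's; z up. The bottle standing in the cup has its centre 41 mm above this point and its top 34 mm above the rim: the cap and the shoulder stay clear of the cup.
- shaker: Ink shaker, fixed to the desk: grey base plate 130 (x) x 200 (y) x 20 mm, with the cup at y = +52 mm (x = 0) and a white lever column 60 x 66 mm, 80 mm high, at x = -5..55, y = -85..-19 mm. Origin at the centre of its underside on the desk; its -x side is the front, towards the robot, +y is the left seen from the robot; z up. Its turn about z varies.
- press_pad (a point): Centre of the top face of the red finger plate of the lever, in front of the column, at x = -30, y = -52 mm from the shaker's origin and 95 mm above the desk when the lever is up. The plate is 46 (x) x 44 (y) x 8 mm, and moves straight down as it is pressed. Axes as the shaker's.
- run_lever (a joint): How far the lever is pressed down, in m: 0 up (rest), first notch 0.009, second notch 0.020, third notch 0.029, end stop 0.032. A spring pushes it up with about 5 N at the top and 9 N at the bottom; each notch adds a click of about 2 N more just before it. None of the notches holds the lever: let go, it returns to 0.
- glue_center (a point): Glue stick, loose bystander, yellow with white cap, 28 mm in diameter and 91 mm tall, standing; this is its centre half-way up.
- stamp_center (a point): Hand stamp, loose bystander, dark knob on a wooden foot 27 x 48 mm, 66 mm tall, standing; this is its centre half-way up.
Not all that is in view belongs to the job. Leave any turquoise look-alike of the part that bears bottle_center alone.

How it is judged:
By the outcome, as a careful person would: the job done as asked, in the order asked, and still so for the second after the job is handed in, while the arm keeps its last pose, push and grip.
It also fails if it takes over 51 s, if anything falls off the work surface, if the arm or the gripper's body presses on something with over 40 N, if the wrist force passes 120 N, or if a joint passes its speed limit or range.

## Working session

There is one attempt and no reset: what is moved stays moved. The work goes in short steps, each a Python script; the robot and the scene stay as the last script left them, time stands still between calls to the robot, and variables do not carry over. Pictures are saved under pics/ and viewed, about 8 in all and at most 12, crops included, and the job is handed in when it is done.

```bash
ls; mkdir -p pics
cat > h.py <<'E'
import numpy as np, cv2
from station import env, effector, solver, viewer, workorder, search_frame, tip_of
def cam(n):
    p,d=viewer.read_camera(n); return p,d
def save(n,p): cv2.imwrite('pics/'+n+'.png',cv2.cvtColor(p,cv2.COLOR_RGB2BGR))
def proj(n,P):
    i=viewer.camera_info(n);R=np.array(i['rotation']);e=np.array(i['eye']);c=R.T@(np.array(P)-e)
    v=np.array(i['intrinsics'])@np.array([c[0],-c[1],-c[2]]);return v[:2]/v[2]
def cloud(n,d):
    i=viewer.camera_info(n);K=np.array(i['intrinsics']);v,u=np.mgrid[:400,:640]
    x=(u-K[0,2])/K[0,0]*d;y=(v-K[1,2])/K[1,1]*d
    return np.stack([x,-y,-d],-1)@np.array(i['rotation']).T+np.array(i['eye'])
E
python3 - <<'E'
from h import *
s=env.sense();print(s['t'],s['ee_pos'],np.round(s['tcp_rot'],3),s['gripper_width'])
ps=[]
for n in ['scene','top']:
    p,d=cam(n);save(n+'0',p);np.save(n+'d.npy',d);np.save(n+'p.npy',p);print(n,{k:np.round(v,3).tolist() if not isinstance(v,str) else v for k,v in viewer.camera_info(n).items()})
    for k in ['bottle_center','cup_floor','shaker','press_pad','glue_center','stamp_center']:
        for r in tip_of(n,k)[:3]: print(k,np.round(r['at'],3),round(r['score'],2),np.round(proj(n,r['at'])))
print({k:np.round(v,3).tolist() for k,v in viewer.camera_info('wrist').items() if not isinstance(v,str)})
E
```

```text
pics
0.0 [ 0.26225714 -0.59410151  0.21363971] [[-0.915 -0.001  0.404]
 [-0.404  0.002 -0.915]
 [ 0.    -1.    -0.002]] 0.09197945491962355
scene {'intrinsics': [[503.259, 0.0, 312.947], [0.0, 503.259, 199.962], [0.0, 0.0, 1.0]], 'eye': [-0.058, 0.414, 0.819], 'rotation': [[-0.667, 0.493, -0.559], [-0.745, -0.422, 0.517], [0.019, 0.761, 0.648]]}
bottle_center [0.539 0.013 0.041] 0.85 [258. 262.]
bottle_center [0.494 0.091 0.04 ] 0.78 [240. 295.]
bottle_center [0.47  0.028 0.042] 0.71 [273. 285.]
cup_floor [ 0.523 -0.296  0.022] 0.73 [366. 209.]
shaker [ 0.534 -0.349  0.002] 0.77 [376. 203.]
press_pad [ 0.518 -0.408  0.096] 0.8 [401. 167.]
press_pad [ 0.526 -0.297  0.019] 0.15 [364. 209.]
glue_center [ 0.603 -0.06   0.046] 0.96 [266. 228.]
stamp_center [ 0.465 -0.113  0.03 ] 0.69 [326. 256.]
top {'intrinsics': [[407.454, 0.0, 313.498], [0.0, 407.454, 203.646], [0.0, 0.0, 1.0]], 'eye': [0.465, -0.158, 0.927], 'rotation': [[-0.002, 0.995, -0.099], [-1.0, -0.004, -0.02], [-0.02, 0.099, 0.995]]}
bottle_center [0.47  0.026 0.035] 0.73 [237. 242.]
bottle_center [ 0.534 -0.351  0.007] 0.72 [407. 213.]
bottle_center [0.541 0.013 0.042] 0.69 [243. 209.]
cup_floor [ 0.528 -0.297  0.021] 0.71 [384. 216.]
shaker [ 0.537 -0.35   0.006] 0.63 [407. 212.]
press_pad [ 0.515 -0.408  0.095] 0.92 [445. 219.]
glue_center [ 0.598 -0.06   0.049] 0.48 [276. 183.]
stamp_center [ 0.462 -0.109  0.033] 0.51 [299. 245.]
{'intrinsics': [[309.707, 0.0, 317.221], [0.0, 309.707, 201.527], [0.0, 0.0, 1.0]], 'T_tool_cam': [[0.0, -0.96, -0.279, -0.079], [-0.0, 0.279, -0.96, -0.171], [1.0, 0.0, -0.0, 0.0], [0.0, 0.0, 0.0, 1.0]]}
```

View pics/scene0.png

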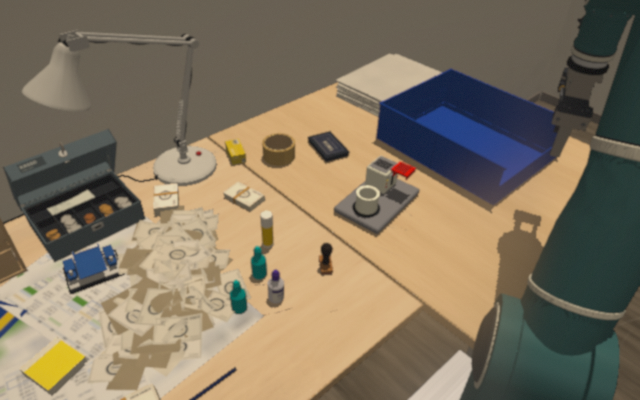

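View pics/top0.png

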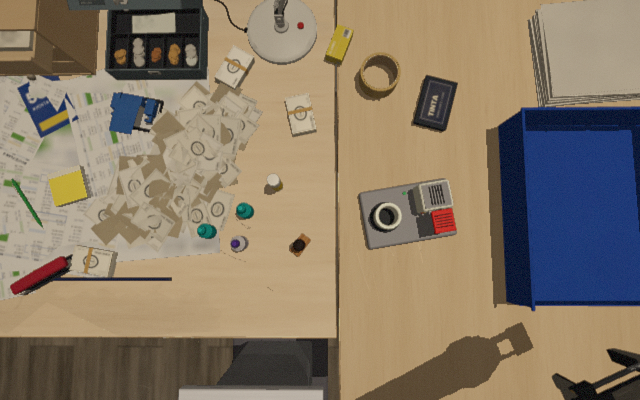

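The white bottle with the purple cap is at scene (275,287) and top (238,243). It could be mistaken for the turquoise bottles at scene (258,262) and (238,297), top (245,211) and (206,231), or the glue stick at scene (266,228). I choose (275,287), near (0.470, 0.027). Next come a crop and finer measurements.

Run:
```python
from h import *
from scipy.optimize import least_squares
P={n:np.load(n+'p.npy') for n in ('scene','top')};D={n:np.load(n+'d.npy') for n in P}
C={n:cloud(n,D[n]) for n in P}
pix={}
for n in P:
    h=cv2.cvtColor(P[n],cv2.COLOR_RGB2HSV).astype(int);c=C[n]
    near=np.hypot(c[...,0]-.47,c[...,1]-.027)<.04
    purple=near&(h[...,0]>118)&(h[...,0]<165)&(h[...,1]>60)&(c[...,2]>.05)
    v,u=np.nonzero(purple);pix[n]=(u.mean(),v.mean());print(n,'purple',len(u),pix[n],np.median(c[purple],0),c[purple][:,2].max())
    b=near&(c[...,2]>.008);print(' bottle med',c[b].mean(0),c[b].min(0),c[b].max(0), np.percentile(c[near][:,2],5))
    red=(h[...,1]>150)&((h[...,0]<8)|(h[...,0]>172))&(np.hypot(c[...,0]-.517,c[...,1]+.408)<.05)&(c[...,2]>.085)
    q=c[red];print(' red',len(q),np.median(q,0),(q.min(0)+q.max(0))/2, cv2.minAreaRect((q[:,:2]*1000).astype(np.float32)))
    base=(np.hypot(c[...,0]-.535,c[...,1]+.35)<.14)&(c[...,2]>.014)&(c[...,2]<.12);q=c[base];print(' base',cv2.minAreaRect((q[:,:2]*1000).astype(np.float32)))
    rim=(np.hypot(c[...,0]-.526,c[...,1]+.297)<.04)&(c[...,2]>.061)&(c[...,2]<.078);q=c[rim]
    r=least_squares(lambda x:np.hypot(q[:,0]-x[0],q[:,1]-x[1])-.0245,[.526,-.297],loss='soft_l1',f_scale=.002).x
    print(' rim',len(q),np.median(q[:,2]),r)
    col=(np.hypot(c[...,0]-.535,c[...,1]+.35)<.14)&(c[...,2]>.085);print(' high z max',c[col].max(0))
# triangulate purple
def ray(n,uv):
    i=viewer.camera_info(n);K=np.array(i['intrinsics']);d=np.array([(uv[0]-K[0,2])/K[0,0],-(uv[1]-K[1,2])/K[1,1],-1]);return np.array(i['eye']),np.array(i['rotation'])@d
(e1,d1),(e2,d2)=ray('scene',pix['scene']),ray('top',pix['top'])
s=np.linalg.lstsq(np.c_[d1,-d2],e2-e1,rcond=None)[0];a=e1+s[0]*d1;b=e2+s[1]*d2;print('tri cap',(a+b)/2,np.linalg.norm(a-b))
a=cv2.resize(P['scene'][230:330,200:340],None,fx=4,fy=4,interpolation=cv2.INTER_CUBIC)
b=cv2.resize(P['top'][165:265,355:465],None,fx=4,fy=4,interpolation=cv2.INTER_CUBIC)
img=np.zeros((800,560,3),np.uint8);b=cv2.resize(b,(440,400));img[:400]=a[:400,:560];img[400:,:440]=b
save('crop1',cv2.resize(img,(420,600)))
for R in [0,0]: pass
```

```text
scene purple 56 (np.float64(275.32142857142856), np.float64(275.19642857142856)) [0.46259967 0.0255527  0.07551699] 0.08575014838492467
 bottle med [0.46195335 0.02802635 0.04533081] [0.45120795 0.00774068 0.00851598] [0.48518719 0.03958563 0.08596952] -0.0008362271648683526
 red 232 [ 0.50945698 -0.40431441  0.0961926 ] [ 0.51012969 -0.40797593  0.09426295] ((511.4017333984375, -406.3682861328125), (44.92766189575195, 45.514339447021484), 13.554688453674316)
 base ((534.580322265625, -349.6044921875), (131.1177520751953, 203.26943969726562), 9.717825889587402)
 rim 205 0.06816468076742688 [ 0.52562785 -0.29840712]
 high z max [ 0.580987   -0.37333756  0.10100428]
top purple 49 (np.float64(234.75510204081633), np.float64(243.16326530612244)) [0.46769818 0.02241512 0.07914175] 0.08361889658744404
 bottle med [0.46817864 0.02001039 0.05337124] [0.45242992 0.00772298 0.00833832] [0.48332896 0.04043645 0.0836189 ] -0.0024015966643339435
 red 490 [ 0.51338956 -0.40445302  0.09470418] [ 0.51266156 -0.40534944  0.0921848 ] ((512.9828491210938, -405.0492858886719), (45.631954193115234, 43.56241989135742), 10.166165351867676)
 base ((534.2264404296875, -348.8856201171875), (129.6215057373047, 199.94094848632812), 9.707460403442383)
 rim 244 0.06760997253731366 [ 0.52556374 -0.29752179]
 high z max [ 0.58867271 -0.38078709  0.09893954]
tri cap [0.46671077 0.0238676  0.07101853] 0.001893294742022063
```

View pics/crop1.png

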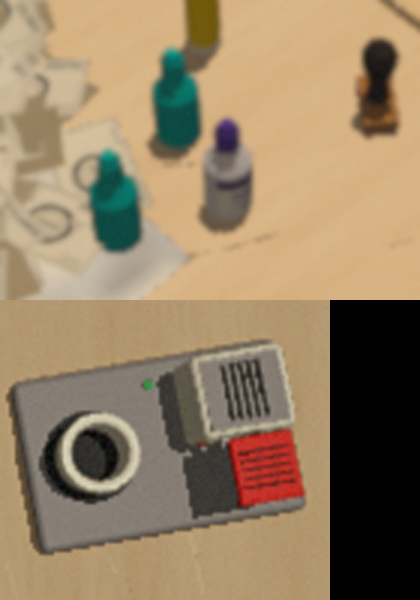

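The crop confirms the choice: white body, purple cap. The shaker's turn is 9.7°, the cup is at (0.5255, -0.298) and the pad at (0.5135, -0.405). Base, rim and pad heights all match the text. I'll grip the cap, because a grip on the body would foul the cup wall, with the jaw axis at -61° to clear the look-alikes.

```bash
cat >> h.py <<'E'
def ori(deg):
    a=np.radians(deg);z=np.array([np.cos(a),np.sin(a),0]);y=np.array([0,0,-1.]);return np.c_[np.cross(y,z),y,z]
def wproj(P,s):
    i=viewer.camera_info('wrist');T=np.array(i['T_tool_cam']);K=np.array(i['intrinsics'])
    t=np.array(s['tcp_rot']).T@(np.array(P)-s['ee_pos']);c=T[:3,:3].T@(t-T[:3,3]);p=np.array([c[0],-c[1],-c[2]])
    r=np.hypot(p[0],p[1]);th=np.arctan2(r,p[2]);return K[:2,2]+K[0,0]*th*p[:2]/r
def wray(uv,s):
    i=viewer.camera_info('wrist');T=np.array(i['T_tool_cam']);K=np.array(i['intrinsics'])
    d=np.array(uv)-K[:2,2];r=np.hypot(*d);th=r/K[0,0];v=np.array([d[0]/r*np.sin(th),-d[1]/r*np.sin(th),-np.cos(th)])
    R=np.array(s['tcp_rot']);return R@T[:3,3]+s['ee_pos'],R@T[:3,:3]@v
def st():
    s=env.sense();print('t %.2f'%s['t'],np.round(s['ee_pos'],4),'F',np.round(s['wrist_force'],1),'w %.4f'%s['gripper_width'],'q',np.round(s['joint_positions'],2));return s
BOT=np.array([.4675,.0242]);CUP=np.array([.5256,-.298]);PAD=np.array([.5135,-.4055])
E
python3 - <<'E'
from h import *
q0=solver.inverse_kinematics
for n,p,z,angs in [('pick',BOT,.062,(-61,119)),('place',CUP,.082,(9.7,-170.3,-80.3,99.7)),('press',PAD,.065,(-80.3,99.7,9.7,-170.3))]:
    for a in angs:
        for zz in (z,z+.12):
            q=q0([*p,zz],ori(a));print(n,a,zz,None if q is None else np.round(q,2))
env.reach([*BOT,.17],ori(-61));s=st()
p,d=cam('wrist');save('w1',p);print(wproj([*BOT,.082],s),wproj([*BOT,.0],s))
h=cv2.cvtColor(p,cv2.COLOR_RGB2HSV).astype(int);m=((h[...,0]>118)&(h[...,0]<165)&(h[...,1]>60)).astype(np.uint8)
n,l,stt,ce=cv2.connectedComponentsWithStats(m)
for k in np.argsort(-stt[1:,4])[:3]+1:
    e,r=wray(ce[k],s);print('comp',stt[k],ce[k],'at z.071',e+r*(.071-e[2])/r[2])
E
```

```text
pick -61 0.062 [ 0.23  0.45 -0.42  2.13  0.3   0.63 -1.47]
pick -61 0.182 [ 0.36  0.26 -0.55  2.04  0.17  0.89 -1.35]
pick 119 0.062 [ 0.74  0.73 -1.11  2.1   0.88  0.89  1.18]
pick 119 0.182 [ 0.9   0.57 -1.3   2.01  0.64  1.06  1.38]
place 9.7 0.082 [ 0.72  0.59 -0.35  1.8   0.27  0.81  0.41]
place 9.7 0.202 [ 0.76  0.44 -0.4   1.71  0.19  1.03  0.47]
place -170.3 0.082 [ 0.28  0.56  0.24  1.83 -0.18  0.78 -2.36]
place -170.3 0.202 [ 0.3   0.4   0.2   1.74 -0.09  1.   -2.43]
place -80.3 0.082 [ 0.51  0.55 -0.07  1.81  0.05  0.78 -0.98]
place -80.3 0.202 [ 0.53  0.41 -0.09  1.73  0.04  1.01 -0.98]
place 99.7 0.082 [ 0.93  0.66 -0.65  1.78  0.5   0.87  1.8 ]
place 99.7 0.202 [ 0.97  0.51 -0.69  1.7   0.36  1.07  1.9 ]
press -80.3 0.065 [ 0.64  0.65 -0.03  1.69  0.03  0.81 -0.81]
press -80.3 0.185 [ 0.64  0.5  -0.04  1.62  0.02  1.02 -0.8 ]
press 99.7 0.065 [ 1.05  0.75 -0.63  1.66  0.53  0.91  1.96]
press 99.7 0.185 [ 1.08  0.61 -0.67  1.58  0.41  1.09  2.05]
press 9.7 0.065 [ 0.83  0.67 -0.3   1.68  0.25  0.83  0.59]
press 9.7 0.185 [ 0.87  0.54 -0.35  1.6   0.2   1.04  0.63]
press -170.3 0.065 [ 0.41  0.66  0.29  1.71 -0.24  0.81 -2.16]
press -170.3 0.185 [ 0.42  0.51  0.28  1.63 -0.16  1.02 -2.23]
t 3.02 [0.4678 0.0233 0.17  ] F [-0.1 -0.8  0.1] w 0.0921 q [ 0.35  0.27 -0.54  2.05  0.18  0.86 -1.36]
[315.63863309 205.7379668 ] [315.94858347 184.5798664 ]
comp [308 191  18  20 255] [315.94901961 200.56470588] at z.071 [0.46897788 0.02474475 0.071     ]
comp [ 96 135  68  44 239] [128.67364017 156.71129707] at z.071 [0.41845056 0.21107748 0.071     ]
comp [ 97 353   4   4  10] [ 98.4 354.3] at z.071 [0.09545483 0.19805477 0.071     ]
```

View pics/w1.png

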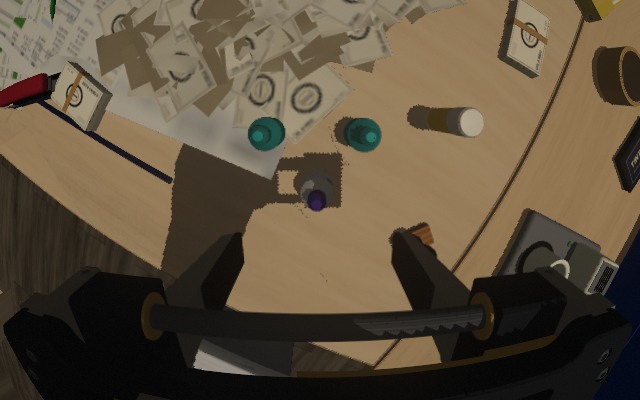

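The bottle sits between the open fingers at (316,195). The wrist camera puts its cap at (0.469, 0.0247), within 2 mm of the other views. The look-alikes at (266,133) and (363,134) are clear of the fingers.

Run:
```python
from h import *
B=[.4686,.0245]
env.movel([*B,.0635],rate=.12);st()
effector.grasp(12);s=st()
env.movel([*B,.125],rate=.12);s=st()
p,d=cam('scene');save('s2',cv2.resize(p[200:340,180:380],None,fx=3,fy=3,interpolation=cv2.INTER_CUBIC))
```

```text
t 4.12 [0.4691 0.0246 0.064 ] F [ 0.6 -0.6  0.5] w 0.0923 q [ 0.26  0.45 -0.46  2.12  0.33  0.64 -1.49]
t 5.25 [0.4686 0.0245 0.0635] F [ 0.3 -0.3  0.3] w 0.0161 q [ 0.26  0.45 -0.46  2.12  0.33  0.64 -1.49]
t 5.92 [0.4682 0.0243 0.1247] F [ 0.2 -0.  -1.4] w 0.0161 q [ 0.32  0.35 -0.51  2.08  0.24  0.77 -1.41]
```

View pics/s2.png

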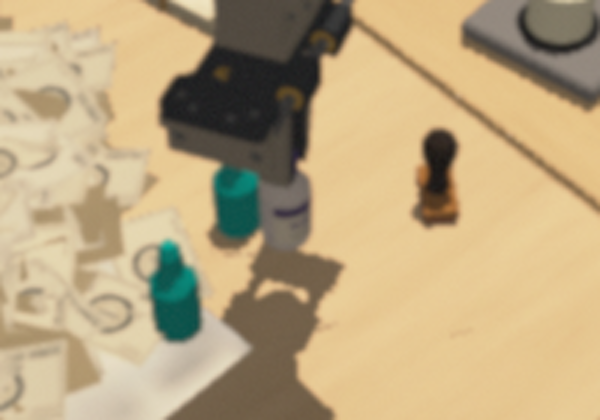

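Grip confirmed: width is 16.1 mm and the bottle is upright and lifted, at crop (287,210). Both look-alikes and the stamp are undisturbed. Next I hover over the cup.

Run:
```python
from h import *
B=[.4686,.0245]
env.movel([*B,.23],rate=.2)
env.reach([*CUP,.22],ori(9.7));s=st()
env.movel([*CUP,.165],rate=.12);s=st()
p,d=cam('wrist');a=p
for t in np.linspace(0,2*np.pi,40):
    for r,col in ((.028,(255,0,0)),(.0205,(0,255,0))):
        u=wproj([CUP[0]+r*np.cos(t),CUP[1]+r*np.sin(t),.068],s);cv2.circle(a,(int(round(u[0]*1)),int(round(u[1]))),0,col,-1)
c=wproj([*CUP,.068],s).astype(int);print(c)
x0=max(0,c[0]-90);y0=max(0,c[1]-80);w=a[y0:y0+140,x0:x0+180]
p,d=cam('scene');c=proj('scene',[*CUP,.068]).astype(int);print(c)
b=p[c[1]-60:c[1]+45,c[0]-65:c[0]+70]
f=lambda i,s:cv2.resize(i,s,interpolation=cv2.INTER_CUBIC)
im=np.zeros((560,800,3),np.uint8);im[:350,:450]=f(w,(450,350));im[:272,450:]=f(b,(350,272));save('w3',im)
```

```text
t 8.17 [ 0.5257 -0.2968  0.2194] F [-0.1 -0.3  0.1] w 0.0163 q [ 0.85  0.45 -0.52  1.69  0.25  1.07  0.43]
t 8.78 [ 0.5261 -0.2978  0.1654] F [-0.   0.1  0.5] w 0.0160 q [ 0.84  0.5  -0.5   1.74  0.28  0.97  0.4 ]
[315 202]
[366 193]
```

View pics/w3.png

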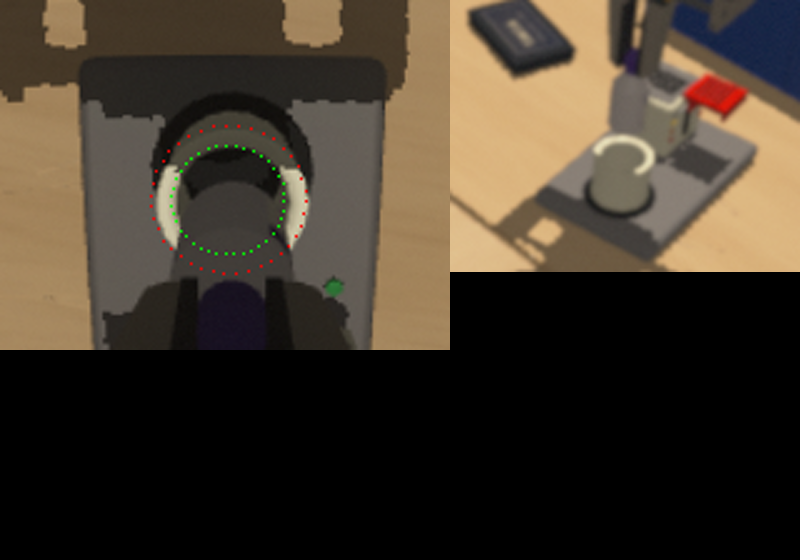

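The rim overlay (green, red) fits the seen rim at crop (231,200) to about 1 mm, and the bottle is centred left to right. The held bottle hangs over the cup in the scene view at (630,100). I'll go down to just above the rim and check the other axis, overlaying the predicted foot.

Run:
```python
from h import *
env.movel([*CUP,.138],rate=.08);s=st()
p,d=cam('wrist');k=6;e=s['ee_pos']
c=wproj([*CUP,.068],s).astype(int);x0=c[0]-55;y0=c[1]-50
w=cv2.resize(p[y0:y0+90,x0:x0+110],None,fx=k,fy=k,interpolation=cv2.INTER_CUBIC)
for t in np.linspace(0,2*np.pi,60):
    for o,r,z,col in ((CUP,.028,.068,(255,0,0)),(CUP,.0205,.068,(0,255,0)),(e,.0165,e[2]-.0635,(0,255,255)),(e,.0165,e[2]-.0635+.04,(255,255,0))):
        u=(wproj([o[0]+r*np.cos(t),o[1]+r*np.sin(t),z],s)-[x0,y0]+.5)*k;cv2.circle(w,tuple(int(v) for v in u),1,col,-1)
save('w4',w)
```

```text
t 9.36 [ 0.5253 -0.2978  0.1373] F [-0.3  0.6 -0.2] w 0.0164 q [ 0.83  0.54 -0.49  1.76  0.31  0.92  0.38]
```

View pics/w4.png

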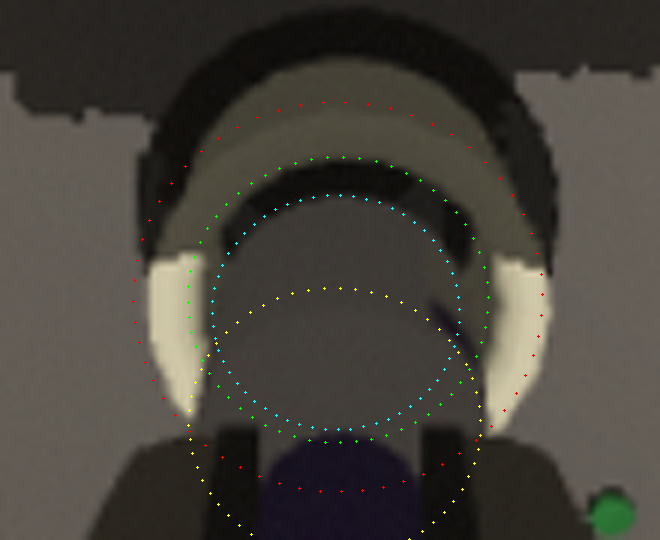

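The cup is seen about 1.2 mm right and 0.8 mm below its overlay: inner edges at 207 and 494, top edge at 165. The bottle foot matches its overlay, so I shift by that much. Then I lower slowly, watching the force.

```bash
sed -i '/^BOT=/a CUP=CUP+(ori(9.7)[:,2]*.001+ori(9.7)[:,0]*.0008)[:2]' h.py
python3 - <<'E'
from h import *
print(CUP)
b=env.sense()['wrist_force'];base=np.array(b)
for z in [.128,.118,.108,.098,.092,.088,.086,.085,.084,.083,.082,.081,.080]:
    env.movel([*CUP,z],rate=.06 if z>.09 else .03)
    env.pause(.1);s=env.sense();f=np.array(s['wrist_force'])-base
    print(z,np.round(s['ee_pos'],4),np.round(f,1),round(s['t'],1))
    if f[2]>2.0 or np.hypot(*f[:2])>4: break
E
```

```text
[ 0.52672049 -0.29862007]
0.128 [ 0.5268 -0.2986  0.128 ] [-0.5 -0.9  0.3] 9.8
0.118 [ 0.5267 -0.2986  0.1179] [ 0.  -0.   0.1] 10.2
0.108 [ 0.5268 -0.2985  0.1079] [-0.5  0.6  0.1] 10.7
0.098 [ 0.5267 -0.2986  0.0979] [-0.3 -0.6 -0.2] 11.1
0.092 [ 0.5267 -0.2986  0.0919] [0.  0.6 0.1] 11.4
0.088 [ 0.5267 -0.2986  0.088 ] [-0.8  0.2  0.6] 11.8
0.086 [ 0.5267 -0.2986  0.086 ] [-0.6 -0.   1. ] 12.2
0.085 [ 0.5267 -0.2986  0.085 ] [-1.4  0.4  0.3] 12.5
0.084 [ 0.5267 -0.2986  0.084 ] [-1.2  0.4  0.5] 12.9
0.083 [ 0.527  -0.2988  0.0835] [-0.  -0.7  4.6] 13.2
```

Contact came at tip z = 0.0835, which is exactly floor height (20 mm) plus the grip offset (63.5 mm). The bottle is on the floor of the cup, so I release and check.

Run:
```python
from h import *
effector.release();st()
env.movel([*CUP,.20],rate=.15)
env.reach([*PAD,.17],ori(-80.3));effector.grasp(20);s=st()
p,d=cam('wrist');h=cv2.cvtColor(p,cv2.COLOR_RGB2HSV).astype(int)
red=((h[...,1]>150)&((h[...,0]<8)|(h[...,0]>172))).astype(np.uint8)
n,l,stt,ce=cv2.connectedComponentsWithStats(red);k=1+np.argmax(stt[1:,4]);e,r=wray(ce[k],s);print('pad wrist',stt[k],e+r*(.095-e[2])/r[2])
q,d=cam('top');C=cloud('top',d);hh=cv2.cvtColor(q,cv2.COLOR_RGB2HSV).astype(int)
m=(np.hypot(C[...,0]-CUP[0],C[...,1]-CUP[1])<.03)&(C[...,2]>.075);print('bottle top',m.sum(),C[m].max(0) if m.any() else 0,C[m].min(0) if m.any() else 0)
im=np.zeros((400,800,3),np.uint8);im[:,:500]=cv2.resize(p[:,:],(500,400));c,dd=cam('scene');im[:300,500:]=cv2.resize(c[130:240,310:420],(300,300));save('w5',im)
print([(k,np.round(x['at'],3),round(x['score'],2)) for k in ('bottle_center','press_pad') for x in tip_of('scene',k)[:4]])
```

```text
t 14.38 [ 0.5267 -0.2986  0.083 ] F [ 0.5  0.3 -0.7] w 0.0920 q [ 0.8   0.61 -0.46  1.79  0.35  0.83  0.35]
t 17.82 [ 0.5135 -0.4055  0.17  ] F [-0.4  1.4  0. ] w 0.0003 q [ 0.72  0.53 -0.14  1.62  0.08  1.   -0.85]
pad wrist [ 292  179   53   57 2503] [ 0.51663756 -0.40560728  0.095     ]
bottle top 292 [ 0.5358287  -0.28951081  0.30435875] [ 0.50008607 -0.32851245  0.07503611]
[('bottle_center', array([0.539, 0.014, 0.04 ]), 0.71), ('bottle_center', array([ 0.516, -0.406,  0.093]), 0.58), ('bottle_center', array([0.492, 0.092, 0.042]), 0.57), ('bottle_center', array([ 0.526, -0.298,  0.059]), 0.55), ('press_pad', array([ 0.516, -0.408,  0.094]), 0.85)]
```

View pics/w5.png

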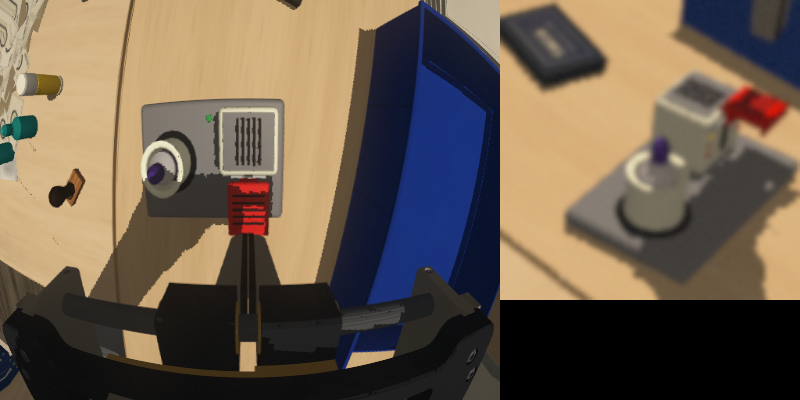

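The bottle stands upright in the cup, at wrist view (160,165) and scene crop (657,165); the network reports its centre at (0.526, -0.298, 0.059). The fingers are over the red pad. Now I press, finding contact by force.

Run:
```python
from h import *
C=cloud('top',np.load('topd.npy'));m=(abs(C[...,0]-.51)<.12)&(C[...,1]<-.46)&(C[...,1]>-.60);q=C[m];q=q[q[:,2]>.03];print('tray near',q[:,1].max(),q[:,2].max())
if q[:,2].max()>.14 and q[:,1].max()>-.52: raise SystemExit
base=np.array(env.sense()['wrist_force'])
env.movel([*PAD,.105],rate=.12)
for z in np.r_[np.arange(.099,.0645,-.002)]:
    env.movel([*PAD,z],rate=.03);s=env.sense();f=np.array(s['wrist_force'])-base
    print(round(z,4),np.round(s['ee_pos'],4),np.round(f,1),round(s['t'],1))
    if f[2]>22 or np.hypot(*f[:2])>10: break
```

```text
tray near -0.5601659101692993 0.12117167862261868
0.099 [ 0.5135 -0.4055  0.0992] [-1.9  0.4 -0.3] 19.1
0.097 [ 0.5134 -0.4054  0.0969] [-2.2  0.9 -1. ] 19.4
0.095 [ 0.5138 -0.4057  0.0955] [-0.7 -0.4  2. ] 19.6
0.093 [ 0.5139 -0.4057  0.0935] [-2.1  0.9  3.5] 19.9
0.091 [ 0.5138 -0.4057  0.0916] [-1.9  0.4  5.7] 20.1
0.089 [ 0.5139 -0.4057  0.0896] [-1.6 -0.2  3.7] 20.4
0.087 [ 0.5138 -0.4057  0.0873] [-0.8  0.3  3.7] 20.6
0.085 [ 0.5139 -0.4057  0.0854] [-1.3  0.6  4.9] 20.9
0.083 [ 0.5138 -0.4057  0.0835] [-2.2  0.5  5.6] 21.1
0.081 [ 0.5138 -0.4057  0.0815] [-2.3 -0.1  5.8] 21.4
0.079 [ 0.5139 -0.4057  0.0798] [-2.6  0.5  6.6] 21.6
0.077 [ 0.5138 -0.4057  0.0776] [-2.2 -0.   6.2] 21.9
0.075 [ 0.5138 -0.4057  0.0756] [-2.9 -0.1  4.9] 22.1
0.073 [ 0.5138 -0.4057  0.0737] [-3.   0.6  6.2] 22.4
0.071 [ 0.5139 -0.4057  0.0719] [-3.1  0.3  7. ] 22.6
0.069 [ 0.5138 -0.4057  0.07  ] [-3.2  0.7  7.7] 22.9
0.067 [ 0.5138 -0.4057  0.0676] [-2.3 -0.4  6. ] 23.1
0.065 [ 0.5139 -0.4057  0.0658] [-2.4  1.4  8.3] 23.4
```

Run:
```python
from h import *
for z in (.0642,.0636):
    env.movel([*PAD,z],rate=.02);env.pause(.5);s=st()
p,d=cam('scene');C=cloud('scene',d);h=cv2.cvtColor(p,cv2.COLOR_RGB2HSV).astype(int)
m=(h[...,1]>150)&((h[...,0]<8)|(h[...,0]>172))&(np.hypot(C[...,0]-.514,C[...,1]+.405)<.04);print('red z',m.sum(),np.percentile(C[m][:,2],[10,50,80,90]))
for k in ('press_pad','bottle_center','glue_center','stamp_center'): print(k,[(np.round(x['at'],3),round(x['score'],2)) for x in tip_of('scene',k)[:5]])
im=cv2.resize(p[130:310,210:430],None,fx=3,fy=3,interpolation=cv2.INTER_CUBIC);save('s6',im)
```

```text
t 24.12 [ 0.5139 -0.4058  0.0652] F [-1.1  1.2  9.4] w 0.0001 q [ 0.71  0.65 -0.13  1.68  0.1   0.81 -0.87]
t 24.87 [ 0.5138 -0.4057  0.0645] F [-1.5  1.3  9.2] w 0.0005 q [ 0.71  0.65 -0.13  1.68  0.1   0.81 -0.87]
red z 153 [0.05887374 0.06477311 0.06672483 0.0673526 ]
press_pad [(array([ 0.515, -0.406,  0.064]), 0.65)]
bottle_center [(array([0.495, 0.095, 0.043]), 0.7), (array([ 0.53 , -0.298,  0.06 ]), 0.69), (array([0.539, 0.013, 0.041]), 0.57)]
glue_center [(array([ 0.526, -0.298,  0.058]), 0.72), (array([ 0.601, -0.056,  0.046]), 0.68)]
stamp_center [(array([ 0.464, -0.111,  0.033]), 0.66)]
```

View pics/s6.png

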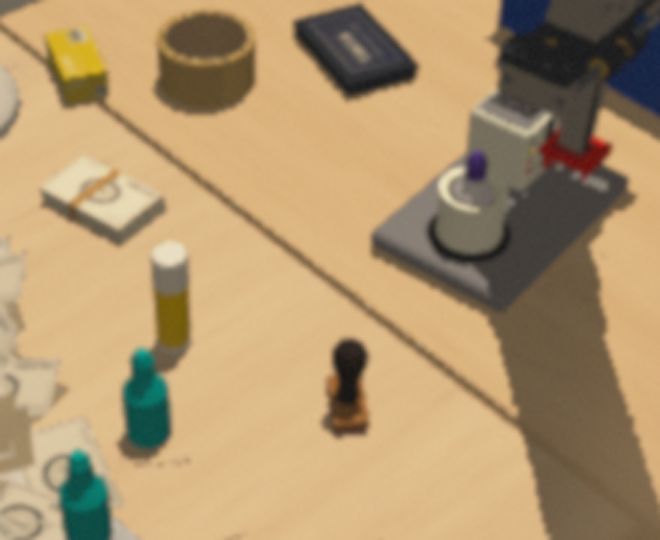

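The pad is down and the bottle, glue stick, stamp and look-alikes are in place. I'll press slightly further to find the end stop, so I know there is margin past notch 3, then hand in.

Run:
```python
from h import *
for z in (.063,.0624):
    env.movel([*PAD,z],rate=.02);env.pause(.4);s=st()
    if s['wrist_force'][2]>13: break
workorder.finish_job();st()
```

```text
t 25.77 [ 0.5139 -0.4058  0.064 ] F [-0.5  0.2  8.4] w 0.0006 q [ 0.71  0.65 -0.13  1.68  0.11  0.81 -0.87]
t 26.42 [ 0.5139 -0.4058  0.0634] F [-1.2  0.6  8.8] w 0.0004 q [ 0.71  0.65 -0.13  1.69  0.11  0.81 -0.87]
the job is handed in; nothing more can be done
the job is handed in; nothing more can be done
```

The job is handed in at about 26 s. The bottle stands in the cup and the arm is still holding the lever down past its third notch.

- **Bottle:** I gripped the ink bottle by its purple cap and lowered it into the cup. It touched down with about 4.6 N, at the height expected for the cup floor. I then let go and backed straight up. Pictures afterwards showed it upright in the cup, with its centre found at 59–60 mm (61 mm expected).
- **Lever:** I pressed the red plate down in small steps with the closed fingers, and felt three force peaks as the notches went by. The fingertips ended at z = 0.0634, about 31–32 mm of travel (third notch 29 mm, end stop 32 mm), with about 9 N holding force. I never felt a clear rise at the end stop, so the travel figure rests on the arm's own height reading. The last camera reading, about 1 mm higher up, put the pad at about 64–65 mm.
- **Other things:** The glue stick, hand stamp and both turquoise look-alikes are where they were, to within about 4 mm.
- **Disagreements:** The networks sometimes labelled the turquoise bottles, the shaker or the pad as the ink bottle, and once labelled the ink bottle as the glue stick. I settled these from the pictures. The wrist view put the cup about 1 mm from my first measurement, and I corrected for that before lowering.

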